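# Unhook the handheld meter from its sloping stand and clip it into the spring-jaw dock

## Robot

A 7-joint arm with a two-finger parallel gripper is mounted at the origin on the work surface. World frame = base frame: x ahead of the robot, y to its left, z up, the work surface at z = 0. Lengths are in mm, angles in rad, forces in N, time in s.
With the tool pointing down it reaches from about 400 to 850 mm from the base axis. Payload 10.4 kg.
Tool frame: the origin (TCP) lies midway between the tips of the shut fingers; the grasp point (between the pads) lies 19 mm behind it; z points along the fingers, x is the direction in which the jaws open and shut, and the axes are right-handed (so a half turn about z gives the same grasp; the last joint's range is limited). The gripper opens to 85 mm and grips with 20 to 120 N. Pads are 22 mm wide; open, the fingers measure 114 mm over their backs; the gripper's body (76 mm by 85 mm) begins 54 mm behind the grasp point. The pads swing forward as they close: fully open they stand 13 mm farther back than shut.
Start: joints at [-1.323, 0.332, -0.065, 1.46, 0.022, 1.35, -0.088], TCP at [167.175, 602.249, 231.338] pointing down, gripper open.
Joint ranges: [-2.6, 2.6], [-0.5, 2.12], [-1.47, 1.34], [0.16, 2.42], [-1.27, 4.41], [0.06, 2.06], [-2.6, 2.6]. Speed limits (rad/s): [2.22, 2.22, 2.79, 2.79, 3.14, 3.14, 3.14].

## Interface

Orientations are given as a 3x3 rotation matrix whose columns are the frame's x, y, z axes.
In Python, from rig import env gives the robot as it stands.
- The arm moves only by the tool jog_arm, never from a script. Its arguments are lists of equal length, an entry for each row: "linear": the shift along the tool's x, y, z in m, a list of three; "rotation": the turn, a rotation vector about the tool's x, y, z in rad, a list of three. In form: {"linear": [[dx, dy, dz], ...], "rotation": [[rx, ry, rz], ...]}. A call has 1 to 5 rows; each row shifts and turns the commanded pose from where the row before left it, along the tool's axes as they then stand; what a row does not reach is not made up. A row lasts 1/10 s, in which the tool goes at most 50 mm and 8.59 degrees, less where a joint would pass 70% of its speed; a pose out of reach is approached as far as the arm can. A call with a gripper value outside its range is refused whole. "grip" is the closure, from 0 (fully open) to 1 (shut), set as the call begins (left out, the last holds). The fingers move at their own pace and stop on an object; "grip_force" is the grip in N (left out, the last holds). Time passes only in rows, so rows that do not move let the fingers close. It gives the time, the measured TCP pose, the force and the opening at its end, in the units of the state.
- env.get_obs(): the state, without advancing time (a new reading comes with each control period).
- env.read_camera(name): name is "side" or "top"; returns a dict with "color" (480x640x3 uint8, red, green, blue), "fx", "fy", "cx", "cy" (pixels), "k1" (the pictures are not rectified: a ray, as slopes to the right and down, at radius r is drawn at 1 + k1 r^2 times it, then the intrinsics apply), "world_from_camera" (4x4, takes a point from camera to world coordinates). Camera axes: x right, y up, looking along -z (the intrinsics and any distortion apply to the point x, -y, -z); pixel columns grow to the right and rows downward; lengths in mm; the calibration is good to about 2 mm. A picture is of the moment at which its call begins. There is no depth.
- env.hand_in(): hands the job in, once; it reports no verdict.
The state is a dict: "clock": time; "qpos": joint angles; "joint_velocities": joint speeds; "effort": joint torques, N m; "eef_pos": TCP position; "tcp_rot": TCP orientation; "contact_force": force on the tool from outside, world axes, zero at the start; "moment": the same for the moment, N m; "finger_gap": finger opening in mm.
Only numpy, scipy, OpenCV 4.12 (cv2) and the standard library are available. Lean on these libraries where they do the work, as an engineer would, in place of code of your own. Each camera call takes 0.05 s, during which the arm holds its last target.

## Task

Take the handheld meter off its sloping stand: first tip its lower end up over the stand's sill while the lip under its upper end still hangs on the ledge, then lift the lip off the ledge and draw the meter out from under the hood. Clip it face up into the dock: press the sprung jaw back with the meter's lower end, let the lip end down in front of the fixed stop, and leave it lying flat and square, right down on the bed, held snugly between jaw and stop, without disturbing the spool, the screwdriver or the bottle.

Things in the scene. Friction and masses are not known exactly. Their poses are not given: they have to be found in the camera images.
- meter: Grey handheld meter: box 150 (x) x 56 (y) x 30 (z) mm with screen and dial on its face, about 0.32 kg. Origin: centre of its back face (z=0; face at z=30, screen and dial up to 6 prouder). +x to its upper (screen, lip) end, +z out of its face. Grip the flat 56 mm wide sides. At the start its frame matches the cradle's, to a few mm along y.
- meter_tail (a point): Point on the meter: middle of its lower end at the back face (x=-75, z=0 in the meter's frame).
- meter_lip (a point): Tip of the meter's lip, at the side that bears on the ledge (x=67, z=-9 in the meter's frame). The black lip is 40 mm wide, spans x=67..75 under the meter's upper end and hangs from its back to z=-9.
- cradle: Aluminium cradle of the fixed stand, sloping 28 degrees up away from the robot. +x up the slope, +y across it, +z square out of it. Origin: 90 mm above the bench, on the plane z=0 where the meter's back lies. Spine 34 wide, z=-26..-16, with free room for fingers beside it. Tail rest x=-68..-53, 34 wide, top z=0. Stand's base: 200 x 90 x 10 mm on the bench.
- ledge_edge (a point): Middle of the ledge's uphill top edge (cradle frame x=67, z=0). The ledge spans x=50..67, 44 mm wide, top z=0; the lip hangs behind this edge with 7 mm free below it. When the meter is tipped, its lip needs about 5 mm of shift up the slope to swing past the edge; the back plate is at x=97.
- sill_top (a point): Middle of the top of the sill, a plate 64 mm wide just below the meter's lower end (cradle frame x=-84..-78, top z=32). The lower end clears it when the meter is tipped by 13 degrees or more about the ledge.
- hood_edge (a point): Middle of the lower front edge of the hood, a plate 64 mm wide over the meter's lip end (cradle frame x=58..103, z=56..60). The meter lying flat has 26 mm of air below it, so lifted flat it cannot pass the sill.
- dock: Spring-jaw dock, fixed, level. Origin: on the bench at its middle. +x along it, away from the robot, to the fixed stop; z up. Base plate x=-130..105, 90 wide, 12 high. Spring housing x=-126..-118, top z=52.
- bed (a point): Middle of the top of the dock's bed (dock frame x=0, y=0, z=40). The bed is 36 mm wide, x=-60..58. The clipped-in meter has its origin here and its axes along the dock's, its lip hanging in the free space between bed and stop.
- stop_face (a point): Top of the fixed stop's inner face (dock frame x=75, z=62). The stop is an upright plate 64 mm wide, 8 thick.
- jaw (a joint): Travel of the dock's sprung jaw in m: 0 at rest, grows to 0.028 as it is pushed towards the robot (dock's -x). The spring pushes with 4.5 N at rest, plus 0.3 N per mm. It stands at 0.012 when the meter is clipped in.
- jaw_face (a point): Middle of the jaw's upper gripping face (dock frame x=-63, y=0, z=57 at rest; moves with the jaw). The jaw is a black upright plate 10 thick, 60 wide, z=16..74; at rest it is 138 mm from the fixed stop, 12 mm too little for the meter.
- spool: Bystander: metal solder spool standing upright, 54 diameter, 50 high; origin at the centre of its underside.
- screwdriver: Bystander: screwdriver lying on the bench, about 190 long.
- flux: Bystander: white bottle, 52 diameter, 120 high; origin at the centre of its underside.
Not all that is in view belongs to the job. Of the things like the meter, leave any that is purple or red; of the rest the larger one is meant.

How it is judged (in metres and radians):
On the way, in this order (a step that is already met when the one before it is completed fails the run):
1. the meter's lower end is tipped up more than 22 mm off the cradle while its lip still hangs behind the ledge (z of meter_tail in the frame of cradle above 0.022 m and z of meter_lip in the frame of cradle below -0.003 m and distance between meter_lip and ledge_edge below 0.02 m), for 0.1 s.
2. the lip is lifted off the ledge and out from under the hood (distance between meter_lip and ledge_edge above 0.06 m), for 0.1 s.
At the end, for the whole second after the job is handed in: The meter lies face up and at rest on the dock's bed, lip end at the fixed stop: within 4 mm lengthwise, 9 mm sideways and 3 to 4 mm in height (3 below, 4 above) of its seat, level within 0.06 rad and square within 0.1 rad, with the sprung jaw pressing on its lower end (jaw travel 8 to 16 mm) (x of meter in the frame of dock between -0.004 and 0.004 m and y of meter in the frame of dock between -0.009 and 0.009 m and z of meter in the frame of dock between 0.037 and 0.044 m and x of meter_lip in the frame of dock above 0.05 m and angle between meter's own z axis and vertical below 0.06 rad and angle between the x axis of meter and the x axis of dock, either way round below 0.1 rad and value of joint jaw between 0.008 and 0.016 m and linear speed of meter below 0.02 m/s); the robot touches nothing.
It fails at once if a bystander is moved more than 30 mm (distance of any of spool, screwdriver, flux from where it was at the start of the episode above 0.03 m).
It also fails if it takes over 56 s, if anything falls off the work surface, if the arm or the gripper's body presses on something with over 40 N, if the wrist force passes 120 N, or if a joint passes its speed limit or range.

## Working session

There is one attempt and no reset: what is moved stays moved. The work goes in short steps, Python scripts to look and compute and a tool call to move; the robot and the scene stay as the last step left them, time stands still between calls to the robot, and variables do not carry over. Pictures are saved under pics/ and viewed, and the job is handed in when it is done.

Besides the shell and the picture viewer there is one more tool, called after "Request:" as name(argument=value, ...), one argument or row to a line, values as JSON. jog_arm: Moves the arm, as the interface text tells. Its arguments: {"type":"object","properties":{"linear":{"type":"array"},"rotation":{"type":"array"},"grip":{"type":"number"},"grip_force":{"type":"number"}},"required":["linear","rotation"]}

```bash
ls; mkdir -p pics
python3 - <<'E'
from rig import env
import cv2, numpy as np, json
o=env.get_obs(); print(o)
for n in ("side","top"):
    d=env.read_camera(n); cv2.imwrite(f"pics/{n}0.png",d["color"][:,:,::-1])
    print(n,{k:(v if not hasattr(v,'tolist') else v.tolist()) for k,v in d.items() if k!="color"})
E
```

```text
pics
{'clock': 0.0, 'qpos': array([-1.32260838,  0.33283227, -0.06468983,  1.46095887,  0.02161421,
        1.34991683, -0.08849359]), 'joint_velocities': array([-1.82516824e-03, -2.14816014e-03, -1.95283345e-03,  5.97402257e-04,
        4.21193116e-04,  2.47166413e-04, -2.62895807e-05]), 'effort': array([-4.37143699e-04, -6.25436139e+01,  4.88545094e-02, -3.91608024e+01,
        1.62189861e-02,  9.83559410e-03, -6.10736890e-06]), 'eef_pos': array([167.09462308, 601.84686612, 230.53227515]), 'tcp_rot': array([[ 2.67470041e-01,  9.63566131e-01, -2.96614870e-04],
       [ 9.63565135e-01, -2.67470192e-01, -1.38807305e-03],
       [-1.41683581e-03,  8.54602080e-05, -9.99998993e-01]]), 'contact_force': array([ 0.17711268, -0.90022581,  0.62736147]), 'moment': array([-0.02060106, -0.04117419, -0.01880233]), 'finger_gap': 85.56018726652093}
side {'fx': 436.0589358072327, 'fy': 436.0589358072327, 'cx': 317.1202252838475, 'cy': 239.28800964145816, 'k1': 0.0018720820062491407, 'world_from_camera': [[0.8358991038968567, 0.4066684831623341, -0.36863726467474583, 197.59774223265396], [-0.5488812717614361, 0.6175704065415619, -0.5633259646719994, -555.9714858187456], [-0.0014274501675685355, 0.6732217597244882, 0.7394392636447451, 858.217660861798], [0.0, 0.0, 0.0, 1.0]]}
top {'fx': 438.8240796741498, 'fy': 438.8240796741498, 'cx': 321.69275171506655, 'cy': 233.8318859967393, 'k1': 0.005591682165165772, 'world_from_camera': [[0.10404340052640429, 0.967762278630821, -0.22937119013987617, 318.8312290524232], [-0.9945688779143919, 0.10188252210767676, -0.021276719039506526, -9.842336133231564], [0.0027781092508294687, 0.23033914940422043, 0.97310644760002, 1183.179109379752], [0.0, 0.0, 0.0, 1.0]]}
```

View pics/side0.png

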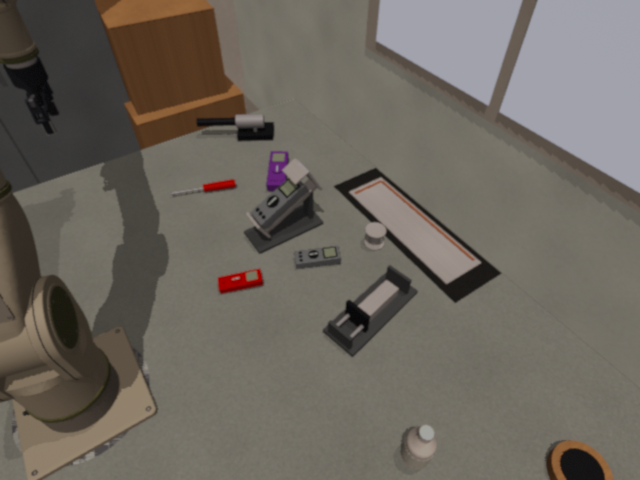

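View pics/top0.png

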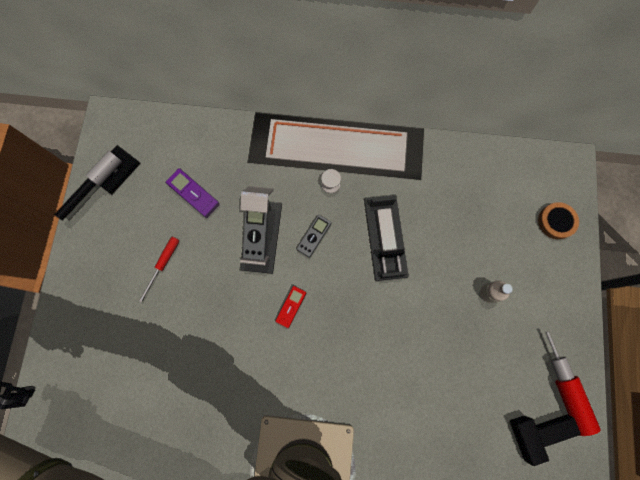

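Candidates for the meter, as top-view pixels:
- grey meter on the stand (255,235)
- small grey meter (314,236)
- purple (192,192)
- red (291,306)

I choose the larger grey one on the stand and check it in a crop.

Run:
```python
import cv2, numpy as np
s=cv2.imread("pics/side0.png");t=cv2.imread("pics/top0.png")
def c(im,x,y,w,h,f): return cv2.resize(im[y:y+h,x:x+w],None,fx=f,fy=f,interpolation=cv2.INTER_CUBIC)
cv2.imwrite("pics/c1.png",np.hstack([c(s,235,150,100,100,4),c(t,220,180,100,100,4)]))
cv2.imwrite("pics/c2.png",np.hstack([c(s,320,260,100,100,4),c(t,340,185,100,100,4)]))
```

```text
(no output)
```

View pics/c1.png

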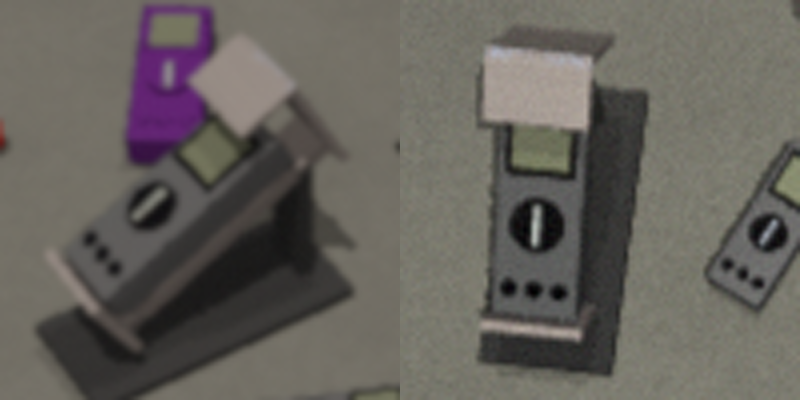

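View pics/c2.png

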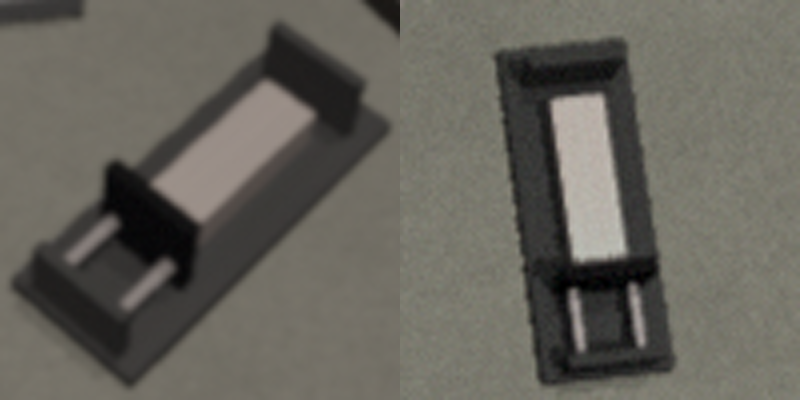

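```bash
cat > h.py <<'E'
import cv2, numpy as np, pickle
from scipy.optimize import least_squares
from scipy.spatial.transform import Rotation as R
def proj(cam,P):
    T=np.linalg.inv(np.array(cam["world_from_camera"])); p=np.asarray(P)@T[:3,:3].T+T[:3,3]
    u=p[:,0]/-p[:,2]; v=-p[:,1]/-p[:,2]; k=1+cam["k1"]*(u*u+v*v)
    return np.c_[cam["fx"]*u*k+cam["cx"],cam["fy"]*v*k+cam["cy"]]
def Rc(yaw,slope=28): return R.from_euler('z',yaw).as_matrix()@R.from_euler('y',-np.radians(slope)).as_matrix()
def cam(n,env,save=None):
    d=env.read_camera(n)
    if save: cv2.imwrite(save,d["color"][:,:,::-1])
    return d
def box(x0,x1,y0,y1,z0,z1):
    c=np.array([[x,y,z] for x in(x0,x1) for y in(y0,y1) for z in(z0,z1)],float)
    e=[(i,j) for i in range(8) for j in range(i) if bin(i^j).count('1')==1]
    return c,e
CR=[box(58,103,-32,32,56,60),box(-84,-78,-32,32,-10,32)]
ME=[box(-75,75,-28,28,0,30)]
DK=[box(-130,105,-45,45,0,12),box(-60,58,-18,18,12,40),box(75,83,-32,32,12,62),box(-126,-118,-30,30,12,52)]
def draw(im,cam,boxes,Rm,t,f,off,col):
    for c,e in boxes:
        q=((proj(cam,c@Rm.T+t)-off+.5)*f-.5)
        for i,j in e: cv2.line(im,tuple(np.round(q[i]).astype(int).tolist()),tuple(np.round(q[j]).astype(int).tolist()),col,1,cv2.LINE_AA)
def crop(im,x,y,w,h,f): return cv2.resize(im[y:y+h,x:x+w],None,fx=f,fy=f,interpolation=cv2.INTER_CUBIC)
E
cat > fit.py <<'E'
from h import *
from rig import env
cs={n:cam(n,env) for n in("side","top")}
pickle.dump({n:{k:v for k,v in c.items() if k!='color'} for n,c in cs.items()},open('cams.pkl','wb'))
def px(a,off): return (np.array(a,float)+.5)/4-.5+np.array(off)
so,to=(235,150),(220,180)
cr=[("side",(58,32,60),(187,80),so),("side",(58,-32,60),(245,138),so),("side",(103,32,60),(238,33),so),("side",(103,-32,60),(300,83),so),
("side",(-84,32,32),(48,255),so),("side",(-84,-32,32),(140,352),so),
("top",(58,32,60),(82,122),to),("top",(58,-32,60),(190,126),to),("top",(103,32,60),(86,46),to),("top",(103,-32,60),(193,53),to),
("top",(-84,32,32),(81,332),to),("top",(-84,-32,32),(180,338),to)]
so,to=(320,260),(340,185)
dk=[("side",(83,32,62),(277,23),so),("side",(83,-32,62),(365,83),so),("side",(-130,45,12),(12,285),so),("side",(-130,-45,3),(130,387),so),("side",(105,-45,6),(392,126),so),
("side",(58,18,40),(262,82),so),("side",(58,-18,40),(318,118),so),
("top",(105,45,6),(97,50),to),("top",(105,-45,6),(227,40),to),("top",(-130,-45,6),(275,370),to),("top",(-130,45,6),(141,384),to),
("top",(58,18,40),(151,97),to),("top",(58,-18,40),(205,94),to)]
def fit(L,z,slope,x0):
    def f(p):
        r=[]
        for n,P,q,o in L:
            w=Rc(p[2],slope)@np.array(P,float)+[p[0],p[1],z]
            r.append(proj(cs[n],w[None])[0]-px(q,o))
        return np.ravel(r)
    s=least_squares(f,x0,loss='soft_l1'); print(s.x, np.round(f(s.x).reshape(-1,2),1).tolist()); return s.x
c=fit(cr,90,28,[600,150,0]); d=fit(dk,0,0,[600,-150,0])
pickle.dump((c,d),open('fit.pkl','wb'))
out=[]
ims=[]
for n,o1,o2 in(("side",(235,150),(320,260)),("top",(220,180),(340,185))):
    im=cs[n]["color"][:,:,::-1].copy()
    a=crop(im,*o1,100,100,4); draw(a,cs[n],CR,Rc(c[2]),[c[0],c[1],90],4,o1,(0,255,0)); draw(a,cs[n],ME,Rc(c[2]),[c[0],c[1],90],4,o1,(0,255,255))
    b=crop(im,*o2,100,100,4); draw(b,cs[n],DK,Rc(d[2],0),[d[0],d[1],0],4,o2,(0,255,0))
    ims.append((a,b))
cv2.imwrite("pics/f1.png",np.hstack([ims[0][0],ims[1][0]]));cv2.imwrite("pics/f2.png",np.hstack([ims[0][1],ims[1][1]]))
E
python3 fit.py
```

```text
[5.73918385e+02 1.80363987e+02 2.38840870e-02] [[0.6, 0.1], [-0.1, -0.7], [0.9, -0.6], [-0.3, 0.2], [-0.0, 0.5], [-10.6, -8.9], [0.2, -0.4], [-0.3, 0.7], [-0.4, 0.1], [-0.3, 0.4], [1.4, -0.5], [1.6, 0.0]]
[ 6.18105022e+02 -1.57998850e+02  2.11471980e-01] [[0.6, -1.0], [0.8, -0.6], [-0.5, -2.0], [0.3, 0.8], [0.3, 0.6], [1.3, -0.6], [-0.4, -0.8], [0.2, 1.0], [-0.6, 0.3], [0.1, 0.4], [0.5, 0.5], [0.1, 0.8], [-0.3, 0.2]]
```

View pics/f1.png

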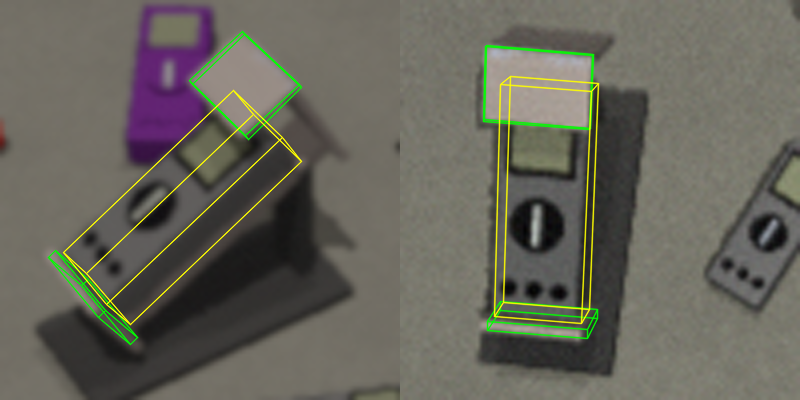

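View pics/f2.png

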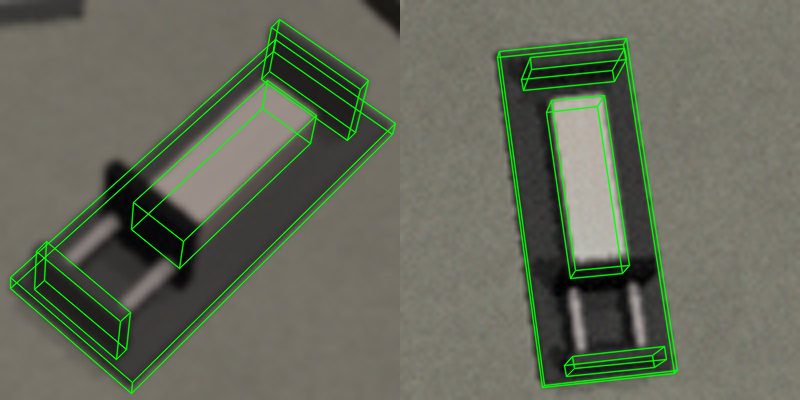

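Run:
```python
import cv2, numpy as np
s=cv2.imread("pics/side0.png");t=cv2.imread("pics/top0.png")
def c(im,x,y,w,h,f): return np.clip(cv2.resize(im[y:y+h,x:x+w],None,fx=f,fy=f,interpolation=cv2.INTER_CUBIC).astype(float)*1.4,0,255).astype(np.uint8)
cv2.imwrite("pics/c3.png",c(s,240,150,75,70+5,8))
cv2.imwrite("pics/c4.png",c(t,230,180,70,75,8))
```

```text
(no output)
```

View pics/c3.png

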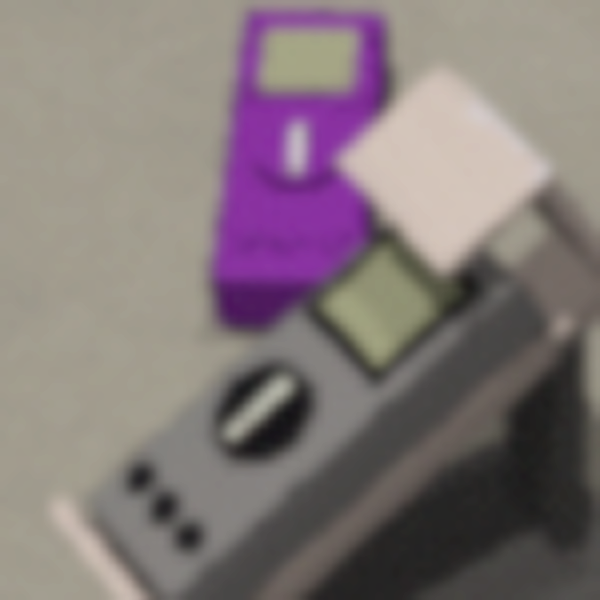

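View pics/c4.png

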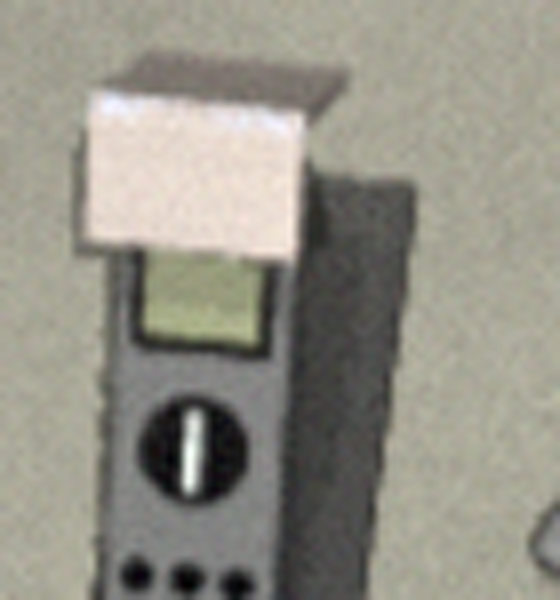

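```bash
cat > fit2.py <<'E'
from h import *
cs=pickle.load(open('cams.pkl','rb'))
def px(a,off,f=8): return (np.array(a,float)+.5)/f-.5+np.array(off)
s8,t8=(240,150),(230,180); s4,t4=(235,150),(220,180)
L=[("side",(58,32,60),px((335,160),s8)),("side",(58,-32,60),px((443,275),s8)),("side",(103,32,60),px((440,66),s8)),("side",(103,-32,60),px((552,165),s8)),
("side",(-84,32,32),px((50,500),s8)),
("top",(58,32,60),px((83,248),t8)),("top",(58,-32,60),px((298,261),t8)),("top",(103,32,60),px((90,93),t8)),("top",(103,-32,60),px((306,110),t8)),
("top",(-84,32,32),px((81,330),t4,4)),("top",(-84,-32,32),px((180,338),t4,4))]
for mode in (0,1):
    def f(p):
        r=[]
        for n,P,q in L:
            w=Rc(p[2])@np.array(P,float)+[p[0],p[1],90]
            if mode and n=="side": pass
            r.append(proj(cs[n],w[None])[0]-q+ (np.r_[p[3:5]] if n=="side" else np.r_[p[5:7]])*mode)
        return np.r_[np.ravel(r),np.array(p[3:])*1.]
    s=least_squares(f,[574,180,0.02,0,0,0,0],loss='soft_l1'); print(np.round(s.x,3), np.round(f(s.x)[:2*len(L)].reshape(-1,2),1).tolist())
c=s.x
fd=pickle.load(open('fit.pkl','rb'))
pickle.dump((c,fd[1]),open('fit.pkl','wb'))
ims=[]
for n,o in(("side",(235,150)),("top",(215,180))):
    im=cv2.imread(f"pics/{n}0.png")
    a=crop(im,*o,66+24,100,6 if 0 else 4); 
    a=crop(im,*o,65,100,6)
    if n=="side": a=crop(im,*o,65,100,6)
    draw(a,cs[n],CR,Rc(c[2]),[c[0],c[1],90],6,o,(0,255,0)); draw(a,cs[n],ME,Rc(c[2]),[c[0],c[1],90],6,o,(0,255,255)); ims.append(a)
cv2.imwrite("pics/f3.png",np.hstack(ims)[:600])
E
python3 fit2.py
```

```text
[5.73059e+02 1.81865e+02 1.00000e-03 0.00000e+00 0.00000e+00 0.00000e+00
 0.00000e+00] [[0.3, -0.1], [0.1, -0.5], [0.4, -0.5], [0.2, 0.6], [0.1, 1.0], [-0.1, -0.8], [-0.5, 0.3], [-0.1, 0.1], [-0.3, 0.6], [-0.0, -0.0], [0.2, 0.5]]
[ 5.73107e+02  1.81951e+02 -0.00000e+00 -1.83000e-01 -5.30000e-02
  1.43000e-01 -9.90000e-02] [[0.1, -0.1], [-0.1, -0.5], [0.2, -0.6], [0.0, 0.6], [-0.1, 0.9], [0.1, -0.9], [-0.4, 0.2], [0.1, -0.0], [-0.2, 0.5], [0.1, -0.2], [0.2, 0.4]]
```

View pics/f3.png

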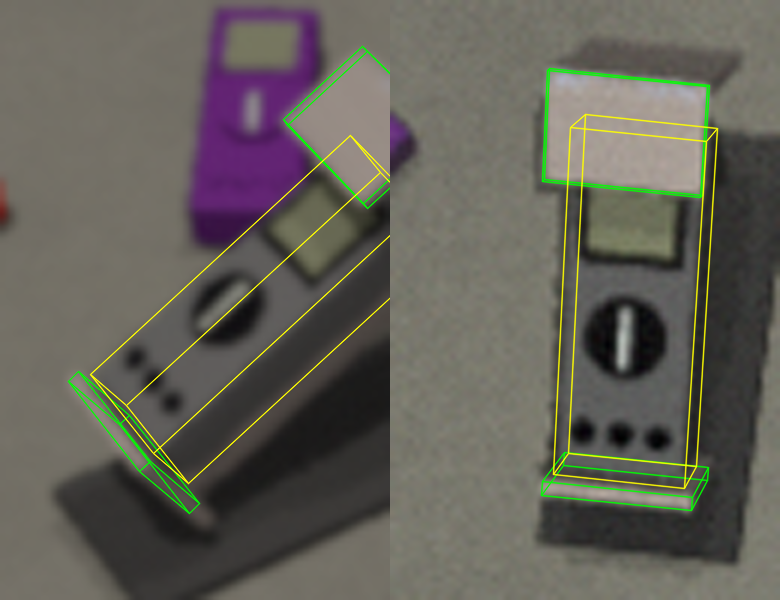

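The overlay fits. The cradle is at about (573, 182) with yaw 0, and the meter sits about 3 mm to +y. The dock is at about (618, -158) with yaw 0.21. In the crop, the chosen one is the large grey meter under the pale hood (top view, dial at 254,236). Next I plan the moves.

```bash
cat > plan.py <<'E'
from h import *
from rig import env
C=(573.,182.,0.); D=(618.,-158.,0.211)
F=np.array([[0,1,0],[1,0,0],[0,0,-1.]])
def tool_for(Rm,t,g):  # meter pose -> tool pose; g = TCP in meter frame
    return Rm@F, np.asarray(t)+Rm@np.asarray(g,float)
def rows(Rt,pt,n=None,start=None,vmax=0.045,wmax=0.13):
    if start is None:
        o=env.get_obs(); p=o["eef_pos"].astype(float); Rm=o["tcp_rot"]
    else: Rm,p=start
    rv=R.from_matrix(Rm.T@Rt).as_rotvec()
    if n is None: n=int(max(1,np.ceil(np.linalg.norm(pt-p)/1000/vmax),np.ceil(np.linalg.norm(rv)/wmax)))
    dp=(pt-p)/n; L=[];W=[]
    for i in range(n):
        L.append((np.round(Rm.T@dp/1000,4)+0).tolist()); W.append((np.round(rv/n,3)+0).tolist()); Rm=Rm@R.from_rotvec(rv/n).as_matrix()
    for i in range(0,n,5): print('{"linear":',L[i:i+5],', "rotation":',W[i:i+5],'}')
    return Rt,pt
def state():
    o=env.get_obs(); print("t",round(float(o["clock"]),2),"p",np.round(o["eef_pos"],1),"F",np.round(o["contact_force"],1),"gap",round(float(o["finger_gap"]),1)); return o
Rcr=Rc(C[2]); tc=np.array([C[0],C[1],90.])
Rd=Rc(D[2],0)
E
python3 - <<'E'
from plan import *
Rt,p=tool_for(Rcr,tc,[-15,3,150]); print(p); rows(Rt,p)
Rt,p=tool_for(Rcr,tc,[-15,3,60]); print(p)
E
```

```text
[489.33505169 185.         215.40006549]
{"linear": [[-0.0263, 0.0352, 0.0013], [-0.0271, 0.0345, 0.0026], [-0.0279, 0.0338, 0.0038], [-0.0286, 0.033, 0.005], [-0.0294, 0.0321, 0.0061]] , "rotation": [[-0.04, 0.006, -0.022], [-0.04, 0.006, -0.022], [-0.04, 0.006, -0.022], [-0.04, 0.006, -0.022], [-0.04, 0.006, -0.022]] }
{"linear": [[-0.0301, 0.0312, 0.0073], [-0.0308, 0.0302, 0.0083], [-0.0315, 0.0291, 0.0094], [-0.0322, 0.028, 0.0103], [-0.0329, 0.0269, 0.0113]] , "rotation": [[-0.04, 0.006, -0.022], [-0.04, 0.006, -0.022], [-0.04, 0.006, -0.022], [-0.04, 0.006, -0.022], [-0.04, 0.006, -0.022]] }
{"linear": [[-0.0335, 0.0257, 0.0121], [-0.0342, 0.0244, 0.013]] , "rotation": [[-0.04, 0.006, -0.022], [-0.04, 0.006, -0.022]] }
[531.58749234 185.         135.93478213]
```

Request:
jog_arm(
  linear=[
    [-0.026,0.035,0.001],
    [-0.027,0.034,0.003],
    [-0.028,0.034,0.004],
    [-0.029,0.033,0.005],
    [-0.029,0.032,0.006],
  ],
  rotation=[
    [-0.04,0.006,-0.022],
    [-0.04,0.006,-0.022],
    [-0.04,0.006,-0.022],
    [-0.04,0.006,-0.022],
    [-0.04,0.006,-0.022],
  ],
  grip=0,
)

```text
clock: 0.7
eef_pos: [301.9, 427.2, 224.2]
tcp_rot: [[0.157, 0.967, 0.202], [0.987, -0.157, -0.014], [0.019, 0.201, -0.979]]
contact_force: [0.5, -0.3, 0.7]
finger_gap: 85.9
```

Request:
jog_arm(
  linear=[
    [-0.03,0.031,0.007],
    [-0.031,0.03,0.008],
    [-0.0315,0.029,0.009],
    [-0.032,0.028,0.01],
    [-0.033,0.027,0.011],
  ],
  rotation=[
    [-0.04,0.006,-0.022],
    [-0.04,0.006,-0.022],
    [-0.04,0.006,-0.022],
    [-0.04,0.006,-0.022],
    [-0.04,0.006,-0.022],
  ],
)

```text
clock: 1.2
eef_pos: [435.1, 253.7, 218.2]
tcp_rot: [[0.044, 0.918, 0.394], [0.999, -0.046, -0.004], [0.015, 0.394, -0.919]]
contact_force: [0.1, -0.2, 0.8]
finger_gap: 85.5
```

Request:
jog_arm(
  linear=[
    [-0.0335,0.026,0.012],
    [-0.034,0.024,0.013],
    [0,0,0],
  ],
  rotation=[
    [-0.04,0.006,-0.022],
    [-0.04,0.006,-0.022],
    [0,0,0],
  ],
)

```text
clock: 1.5
eef_pos: [489.5, 180.5, 214.3]
tcp_rot: [[0.006, 0.885, 0.465], [1.0, -0.008, 0.002], [0.006, 0.465, -0.885]]
contact_force: [-0.3, -0.2, 0.2]
finger_gap: 85.0
```

Run:
```python
from plan import *
o=state(); print(o["qpos"])
Rt,p=tool_for(Rcr,tc,[-15,3,60]); rows(Rt,p,n=3)
```

```text
t 1.5 p [489.5 180.5 214.3] F [-0.3 -0.2  0.2] gap 85.0
[-0.94234338 -0.21565322  0.28773474  2.1482569   0.46345939  0.85343176
  0.66741654]
{"linear": [[0.0014, 0.0003, 0.0297], [0.0014, 0.0002, 0.0297], [0.0015, 0.0002, 0.0297]] , "rotation": [[-0.002, -0.001, -0.003], [-0.002, -0.001, -0.003], [-0.002, -0.001, -0.003]] }
```

Request:
jog_arm(
  linear=[
    [0.0015,0,0.03],
    [0.0015,0,0.03],
    [0.0015,0,0.03],
    [0,0,0],
  ],
  rotation=[
    [-0.002,-0.001,-0.003],
    [-0.002,-0.001,-0.003],
    [-0.002,-0.001,-0.003],
    [0,0,0],
  ],
)

```text
clock: 1.9
eef_pos: [529.0, 190.0, 132.0]
tcp_rot: [[-0.006, 0.884, 0.467], [1.0, 0.007, -0.001], [-0.004, 0.467, -0.884]]
contact_force: [-0.9, 0.1, 0.2]
finger_gap: 85.2
```

Run:
```python
from plan import *
o=state(); print(o["qpos"])
g=Rcr.T@(o["eef_pos"]-tc); print("tcp in cradle",g)
Rt,p=tool_for(Rcr,tc,[-15,3,-6]); rows(Rt,p,n=3)
a=cam("side",env); b=cam("top",env)
cv2.imwrite("pics/s1.png",np.hstack([crop(a["color"][:,:,::-1],230,120,100,150,4),crop(b["color"][:,:,::-1],205,150,100,150,4)]))
```

```text
t 1.9 p [529. 190. 132.] F [-0.9  0.1  0.2] gap 85.2
[-0.9273175  -0.00650375  0.3431418   2.16396991  0.46338877  0.62088048
  0.66376237]
tcp in cradle [-19.09974543   8.00194594  57.72001967]
{"linear": [[-0.0017, 0.0014, 0.0212], [-0.0017, 0.0014, 0.0212], [-0.0017, 0.0014, 0.0212]] , "rotation": [[-0.001, 0.0, 0.002], [-0.001, 0.0, 0.002], [-0.001, 0.0, 0.002]] }
```

View pics/s1.png

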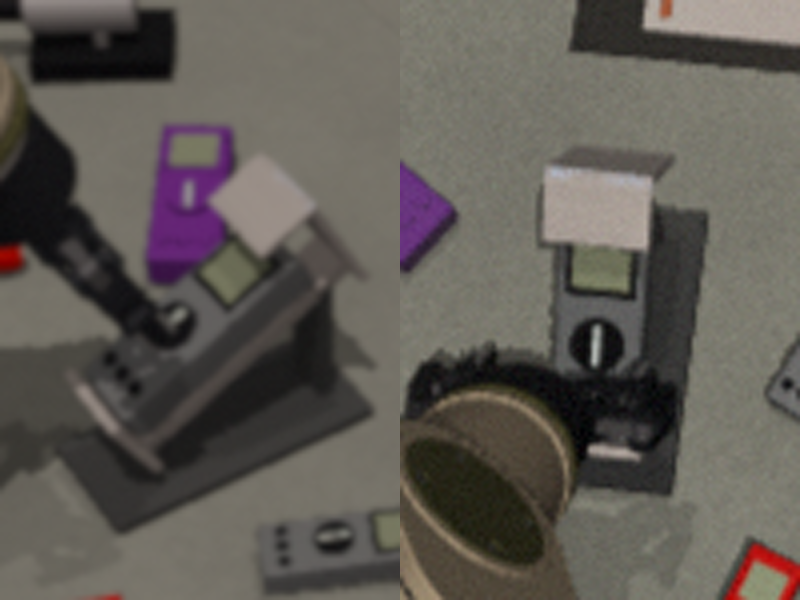

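Request:
jog_arm(
  linear=[
    [-0.005,0.004,0],
    [0,0,0],
    [0,0,0],
  ],
  rotation=[
    [0,0,0.005],
    [0,0,0],
    [0,0,0],
  ],
)

```text
clock: 2.3
eef_pos: [533.9, 186.0, 138.6]
tcp_rot: [[-0.002, 0.882, 0.472], [1.0, -0.0, 0.004], [0.004, 0.472, -0.882]]
contact_force: [0.0, 0.9, 0.0]
finger_gap: 85.3
```

Run:
```python
from plan import *
o=state()
g=Rcr.T@(o["eef_pos"]-tc); print("tcp in cradle",g); print(np.round(o["tcp_rot"],3))
b=cam("top",env); a=cam("side",env)
Rt=o["tcp_rot"]; p=o["eef_pos"]
ims=[]
for c_,off in((a,(230,120)),(b,(205,150))):
    im=crop(c_["color"][:,:,::-1],*off,100,150,4)
    im=np.clip(im.astype(float)*1.8,0,255).astype(np.uint8)
    # fingers' inner/outer edges at 10mm behind tcp
    for x,col in((0,(0,0,255)),(43,(0,255,0)),(-43,(0,255,0)),(57,(255,0,0)),(-57,(255,0,0))):
        q=(proj(c_,(p+Rt@np.array([x,0,-13.]))[None])[0]-off+.5)*4-.5
        cv2.circle(im,tuple(np.round(q).astype(int).tolist()),3,col,-1)
    draw(im,c_,ME,Rcr,tc+[0,3,0],4,np.array(off),(0,255,255))
    ims.append(im)
cv2.imwrite("pics/s2.png",np.hstack(ims))
```

```text
t 2.3 p [533.9 186.  138.6] F [0.  0.9 0. ] gap 85.3
tcp in cradle [-11.73432036   4.0209162   61.25451495]
[[-0.002  0.882  0.472]
 [ 1.    -0.     0.004]
 [ 0.004  0.472 -0.882]]
```

View pics/s2.png

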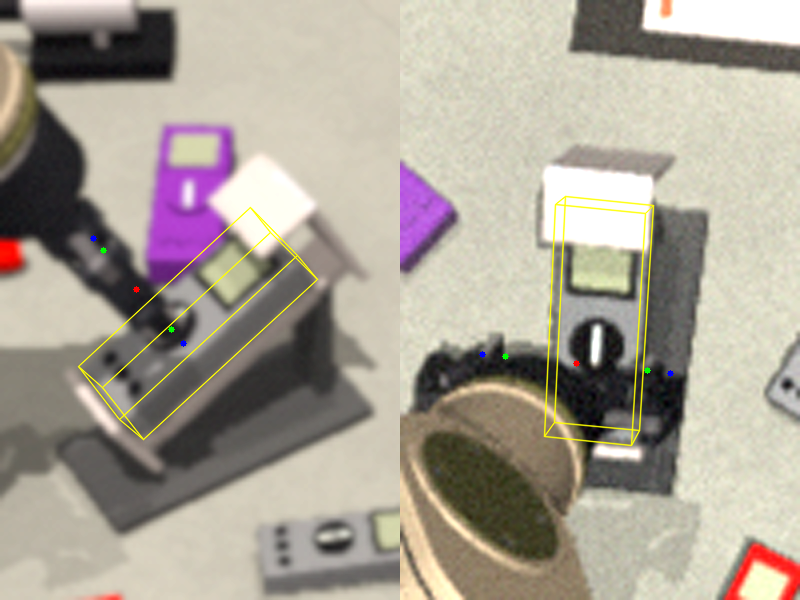

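Request:
jog_arm(
  linear=[
    [-0.002,-0.001,0.022],
    [0,0,0.022],
    [0,0,0.015],
    [0,0,0],
    [0,0,0],
  ],
  rotation=[
    [0,0,0],
    [0,0,0],
    [0,0,0],
    [0,0,0],
    [0,0,0],
  ],
)

```text
clock: 2.9
eef_pos: [560.3, 184.0, 85.0]
tcp_rot: [[-0.002, 0.883, 0.47], [1.0, 0.001, 0.003], [0.002, 0.47, -0.883]]
contact_force: [0.1, -0.5, 0.9]
finger_gap: 85.5
```

Run:
```python
from plan import *
o=state()
g=Rcr.T@(o["eef_pos"]-tc); print("tcp in cradle",g); print(np.round(o["tcp_rot"],3))
b=cam("top",env); a=cam("side",env)
Rt=o["tcp_rot"]; p=o["eef_pos"]
ims=[]
for c_,off in((a,(230,120)),(b,(205,150))):
    im=crop(c_["color"][:,:,::-1],*off,100,150,4)
    im=np.clip(im.astype(float)*1.8,0,255).astype(np.uint8)
    ims.append(im)
cv2.imwrite("pics/s3.png",np.hstack(ims))
```

```text
t 2.9 p [560.3 184.   85. ] F [ 0.1 -0.5  0.9] gap 85.5
tcp in cradle [-13.54406499   2.03157456   1.5890851 ]
[[-0.002  0.883  0.47 ]
 [ 1.     0.001  0.003]
 [ 0.002  0.47  -0.883]]
```

View pics/s3.png

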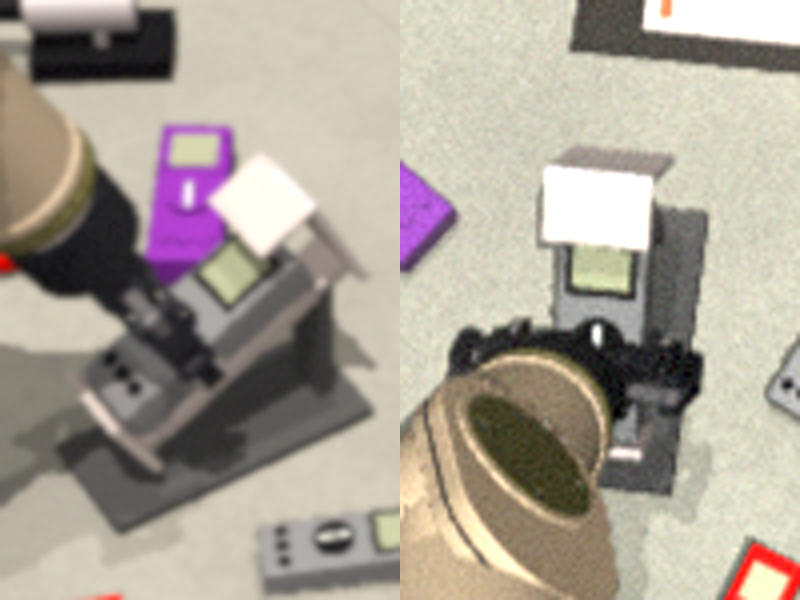

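Request:
jog_arm(
  linear=[
    [0,0,0.009],
    [0,0,0],
    [0,0,0],
  ],
  rotation=[
    [0,0,0],
    [0,0,0],
    [0,0,0],
  ],
)

```text
clock: 3.3
eef_pos: [564.6, 184.0, 76.8]
tcp_rot: [[-0.002, 0.882, 0.47], [1.0, 0.001, 0.003], [0.002, 0.47, -0.882]]
contact_force: [-0.4, 0.4, -0.8]
finger_gap: 85.7
```

Request:
jog_arm(
  linear=[
    [0,0,0],
    [0,0,0],
    [0,0,0],
    [0,0,0],
    [0,0,0],
  ],
  rotation=[
    [0,0,0],
    [0,0,0],
    [0,0,0],
    [0,0,0],
    [0,0,0],
  ],
  grip=1,
  grip_force=50,
)

```text
clock: 3.8
eef_pos: [564.6, 183.5, 77.1]
tcp_rot: [[-0.001, 0.883, 0.47], [1.0, -0.0, 0.002], [0.002, 0.47, -0.883]]
contact_force: [-6.0, -1.8, 6.1]
finger_gap: 55.9
```

Request:
jog_arm(
  linear=[
    [0,0,0],
    [0,0,0],
    [0,0,0],
  ],
  rotation=[
    [0,0,0],
    [0,0,0],
    [0,0,0],
  ],
)

```text
clock: 4.1
eef_pos: [564.6, 183.5, 77.1]
tcp_rot: [[-0.001, 0.883, 0.47], [1.0, -0.0, 0.002], [0.002, 0.47, -0.883]]
contact_force: [-5.3, -3.2, 6.5]
finger_gap: 55.2
```

Run:
```python
from plan import *
o=state()
g=Rcr.T@(o["eef_pos"]-tc); print("tcp in cradle",g); print(np.round(o["tcp_rot"],3),o["moment"])
```

```text
t 4.1 p [564.6 183.5  77.1] F [-5.3 -3.2  6.5] gap 55.2
tcp in cradle [-13.50822233   1.50766784  -7.42650152]
[[-0.001  0.883  0.47 ]
 [ 1.    -0.     0.002]
 [ 0.002  0.47  -0.883]] [-0.51378154  0.87288096 -0.54845747]
```

```bash
cat >> plan.py <<'E'
import os
def rotz(th): # tail up by th about cradle y
    return R.from_euler('y',th).as_matrix()
def meter_in_cradle(th,lip,y=1.5):
    Rm=rotz(th); t=np.array([lip[0],y,lip[1]])-Rm@np.array([67,0,-9.]); t[1]=y
    return Rm,t
def goto_cr(th,lip,**k):
    G=pickle.load(open('grip.pkl','rb')); Rm,t=meter_in_cradle(th,lip)
    Rw=Rcr@Rm; tw=tc+Rcr@t
    return rows(Rw@G[0],tw+Rw@G[1],**k)
def meter_now():
    o=env.get_obs(); G=pickle.load(open('grip.pkl','rb'))
    Rw=o["tcp_rot"]@G[0].T; tw=o["eef_pos"]-Rw@G[1]; return Rw,tw
def report_cr():
    Rw,tw=meter_now(); 
    for n,P in(("tail",(-75,0,0)),("lip",(67,0,-9))): print(n,np.round(Rcr.T@(tw+Rw@np.array(P,float)-tc),1))
E
python3 - <<'E'
from plan import *
o=env.get_obs()
t=tc+Rcr@np.array([0,1.5,0])
pickle.dump((Rcr.T@o["tcp_rot"],Rcr.T@(o["eef_pos"]-t)),open('grip.pkl','wb'))
report_cr()
s=goto_cr(0,(72,-8),n=2); s=goto_cr(np.radians(16),(71.5,-8),n=5,start=s)
E
```

```text
tail [-75.    1.5  -0. ]
lip [67.   1.5 -9. ]
{"linear": [[0.0, 0.0025, -0.0005], [0.0, 0.0025, -0.0005]] , "rotation": [[0.0, 0.0, 0.0], [0.0, 0.0, 0.0]] }
{"linear": [[0.0, 0.0006, -0.0044], [0.0, 0.0004, -0.0045], [0.0, 0.0001, -0.0045], [0.0, -0.0001, -0.0045], [0.0, -0.0004, -0.0045]] , "rotation": [[0.056, 0.0, 0.0], [0.056, 0.0, 0.0], [0.056, 0.0, 0.0], [0.056, 0.0, 0.0], [0.056, 0.0, 0.0]] }
```

Request:
jog_arm(
  linear=[
    [0,0.0025,-0.0005],
    [0,0.0025,-0.0005],
    [0,0,0],
  ],
  rotation=[
    [0,0,0],
    [0,0,0],
    [0,0,0],
  ],
  grip_force=70,
)

```text
clock: 4.4
eef_pos: [568.7, 184.0, 80.1]
tcp_rot: [[-0.002, 0.882, 0.47], [1.0, 0.001, 0.003], [0.002, 0.47, -0.882]]
contact_force: [-0.7, 0.2, -3.4]
finger_gap: 55.4
```

Request:
jog_arm(
  linear=[
    [0,0.0005,-0.0045],
    [0,0.0005,-0.0045],
    [0,0,-0.0045],
    [0,0,-0.0045],
    [0,-0.0005,-0.0045],
  ],
  rotation=[
    [0.056,0,0],
    [0.056,0,0],
    [0.056,0,0],
    [0.056,0,0],
    [0.056,0,0],
  ],
)

```text
clock: 4.9
eef_pos: [560.5, 184.0, 101.3]
tcp_rot: [[-0.002, 0.979, 0.206], [1.0, 0.002, 0.003], [0.002, 0.206, -0.979]]
contact_force: [0.5, 0.1, -3.3]
finger_gap: 55.3
```

Request:
jog_arm(
  linear=[
    [0,0,0],
    [0,0,0],
  ],
  rotation=[
    [0,0,0],
    [0,0,0],
  ],
)

```text
clock: 5.1
eef_pos: [560.8, 183.7, 100.7]
tcp_rot: [[-0.002, 0.978, 0.209], [1.0, 0.001, 0.002], [0.002, 0.209, -0.978]]
contact_force: [-0.1, -0.2, -3.2]
finger_gap: 55.1
```

Run:
```python
from plan import *
o=state(); report_cr()
b=cam("top",env); a=cam("side",env)
Rw,tw=meter_now()
ims=[]
for c_,off in((a,(230,120)),(b,(205,150))):
    im=crop(c_["color"][:,:,::-1],*off,100,150,4)
    im=np.clip(im.astype(float)*1.8,0,255).astype(np.uint8)
    draw(im,c_,ME,Rw,tw,4,np.array(off),(0,255,255))
    ims.append(im)
cv2.imwrite("pics/s4.png",np.hstack(ims))
```

```text
t 5.1 p [560.8 183.7 100.7] F [-0.1 -0.2 -3.2] gap 55.1
tail [-62.8   1.6  39.2]
lip [71.2  1.8 -8.5]
```

View pics/s4.png

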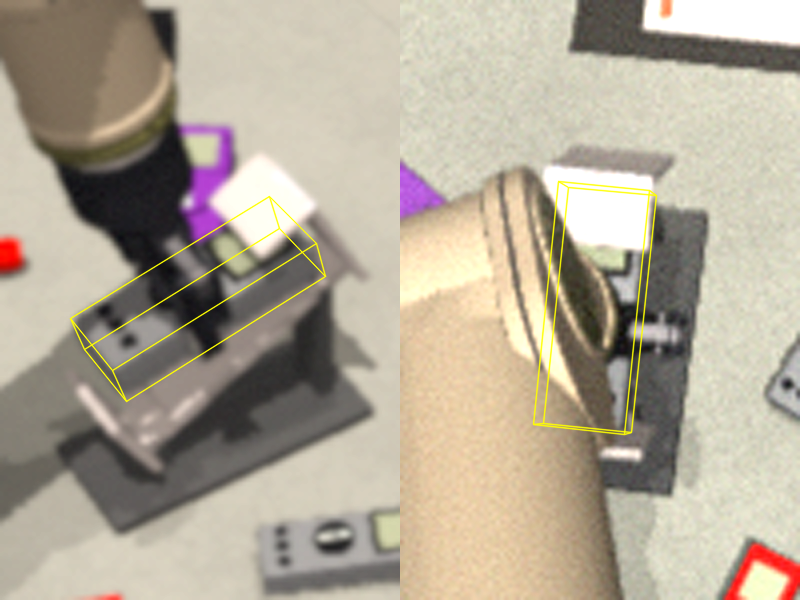

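Run:
```python
from plan import *
a=np.radians(16)
s=goto_cr(a,(71,6),n=3); s=goto_cr(a,(26,14),n=3,start=s)
p=s[1]+np.array([-20,0,140.]); print(p); rows(s[0],p,start=s,n=5)
```

```text
{"linear": [[-0.0001, -0.0012, -0.0046], [-0.0001, -0.0012, -0.0046], [-0.0001, -0.0012, -0.0046]] , "rotation": [[0.0, 0.0, 0.001], [0.0, 0.0, 0.001], [0.0, 0.0, 0.001]] }
{"linear": [[0.0, -0.0152, 0.0016], [0.0, -0.0152, 0.0016], [0.0, -0.0152, 0.0016]] , "rotation": [[0.0, 0.0, 0.0], [0.0, 0.0, 0.0], [0.0, 0.0, 0.0]] }
[490.30796229 183.50766784 239.36804006]
{"linear": [[0.0001, 0.0019, -0.0282], [0.0001, 0.0019, -0.0282], [0.0001, 0.0019, -0.0282], [0.0001, 0.0019, -0.0282], [0.0001, 0.0019, -0.0282]] , "rotation": [[0.0, 0.0, 0.0], [0.0, 0.0, 0.0], [0.0, 0.0, 0.0], [0.0, 0.0, 0.0], [0.0, 0.0, 0.0]] }
```

Request:
jog_arm(
  linear=[
    [0,-0.001,-0.0046],
    [0,-0.001,-0.0046],
    [0,-0.0015,-0.005],
    [0,0,0],
  ],
  rotation=[
    [0,0,0],
    [0,0,0],
    [0,0,0],
    [0,0,0],
  ],
)

```text
clock: 5.6
eef_pos: [554.5, 184.3, 115.5]
tcp_rot: [[-0.003, 0.978, 0.21], [1.0, 0.002, 0.004], [0.003, 0.21, -0.978]]
contact_force: [0.8, -0.8, -2.7]
finger_gap: 55.4
```

Request:
jog_arm(
  linear=[
    [0,-0.015,0.0015],
    [0,-0.015,0.0015],
    [0,-0.015,0.0015],
    [0,0,0],
  ],
  rotation=[
    [0,0,0],
    [0,0,0],
    [0,0,0],
    [0,0,0],
  ],
)

```text
clock: 6.0
eef_pos: [509.5, 183.9, 99.9]
tcp_rot: [[-0.003, 0.978, 0.207], [1.0, 0.003, 0.002], [0.002, 0.207, -0.978]]
contact_force: [0.9, -0.1, -2.2]
finger_gap: 55.4
```

Run:
```python
from plan import *
o=state(); report_cr()
```

```text
t 6.0 p [509.5 183.9  99.9] F [ 0.9 -0.1 -2.2] gap 55.4
tail [-108.4    1.7   62.8]
lip [25.5  2.1 14.7]
```

Request:
jog_arm(
  linear=[
    [0,0.002,-0.028],
    [0,0.002,-0.028],
    [0,0.002,-0.028],
    [0,0.002,-0.028],
    [0,0,0],
  ],
  rotation=[
    [0,0,0],
    [0,0,0],
    [0,0,0],
    [0,0,0],
    [0,0,0],
  ],
)

```text
clock: 6.5
eef_pos: [498.0, 184.6, 216.4]
tcp_rot: [[-0.002, 0.977, 0.214], [1.0, 0.001, 0.007], [0.006, 0.214, -0.977]]
contact_force: [0.6, -0.3, -3.7]
finger_gap: 55.3
```

```bash
cat >> plan.py <<'E'
def dock_pose(phi,x,ztail,y=0):
    """meter pose in dock frame: lip up by phi(rad), origin x, tail back corner z"""
    Rm=R.from_euler('y',-phi).as_matrix()
    t=np.array([x,y,0.]); t[2]=ztail-(Rm@np.array([-75,0,0.]))[2]
    return Rm,t
def goto_dk(phi,x,ztail,y=0,**k):
    G=pickle.load(open('grip.pkl','rb')); Rm,t=dock_pose(phi,x,ztail,y)
    Rw=Rd@Rm; tw=np.array([D[0],D[1],0])+Rd@t
    return rows(Rw@G[0],tw+Rw@G[1],**k)
def report_dk():
    Rw,tw=meter_now(); d0=np.array([D[0],D[1],0.])
    print("euler in dock",np.round(R.from_matrix(Rd.T@Rw).as_euler('zyx'),3))
    for n,P in(("orig",(0,0,0)),("tail",(-75,0,0)),("tailtop",(-75,0,30)),("lipfront",(75,0,-9))): print(n,np.round(Rd.T@(tw+Rw@np.array(P,float)-d0),1))
E
python3 - <<'E'
from plan import *
o=state(); report_cr(); 
goto_dk(np.radians(18),22,140)
E
```

```text
t 6.5 p [498.  184.6 216.4] F [ 0.6 -0.3 -3.7] gap 55.3
tail [-64.1   2.5 170.6]
lip [ 70.2   2.6 123.5]
{"linear": [[-0.0379, 0.0127, 0.0099], [-0.0382, 0.0117, 0.0098], [-0.0385, 0.0107, 0.0097], [-0.0388, 0.0098, 0.0096], [-0.0391, 0.0088, 0.0095]] , "rotation": [[-0.011, 0.006, -0.023], [-0.011, 0.006, -0.023], [-0.011, 0.006, -0.023], [-0.011, 0.006, -0.023], [-0.011, 0.006, -0.023]] }
{"linear": [[-0.0393, 0.0078, 0.0093], [-0.0395, 0.0068, 0.0092], [-0.0397, 0.0058, 0.009], [-0.0399, 0.0048, 0.0089]] , "rotation": [[-0.011, 0.006, -0.023], [-0.011, 0.006, -0.023], [-0.011, 0.006, -0.023], [-0.011, 0.006, -0.023]] }
```

Request:
jog_arm(
  linear=[
    [-0.038,0.013,0.01],
    [-0.038,0.012,0.01],
    [-0.0385,0.011,0.01],
    [-0.039,0.01,0.01],
    [-0.039,0.009,0.009],
  ],
  rotation=[
    [-0.011,0.006,-0.023],
    [-0.011,0.006,-0.023],
    [-0.011,0.006,-0.023],
    [-0.011,0.006,-0.023],
    [-0.011,0.006,-0.023],
  ],
)

```text
clock: 7.0
eef_pos: [570.5, -7.5, 175.1]
tcp_rot: [[-0.122, 0.958, 0.26], [0.993, 0.116, 0.035], [0.004, 0.263, -0.965]]
contact_force: [-0.3, 0.8, -3.8]
finger_gap: 55.2
```

Request:
jog_arm(
  linear=[
    [-0.039,0.008,0.009],
    [-0.0395,0.007,0.009],
    [-0.04,0.006,0.009],
    [-0.04,0.005,0.009],
    [0,0,0],
  ],
  rotation=[
    [-0.011,0.006,-0.023],
    [-0.011,0.006,-0.023],
    [-0.011,0.006,-0.023],
    [-0.011,0.006,-0.023],
    [0,0,0],
  ],
)

```text
clock: 7.5
eef_pos: [628.8, -164.5, 146.0]
tcp_rot: [[-0.207, 0.932, 0.296], [0.978, 0.198, 0.06], [-0.003, 0.302, -0.953]]
contact_force: [-1.0, -0.1, -2.6]
finger_gap: 55.1
```

Request:
jog_arm(
  linear=[
    [0,0,0],
  ],
  rotation=[
    [0,0,0],
  ],
)

```text
clock: 7.6
eef_pos: [628.9, -158.6, 146.5]
tcp_rot: [[-0.211, 0.932, 0.296], [0.977, 0.201, 0.064], [0.0, 0.302, -0.953]]
contact_force: [0.5, 0.8, -4.4]
finger_gap: 55.4
```

```bash
cat > look.py <<'E'
from plan import *
import sys
def look(name,soff=(315,180),toff=(335,150)):
    Rw,tw=meter_now(); ims=[]
    for n,off in(("side",soff),("top",toff)):
        c_=cam(n,env,f"pics/{name}_{n}.png")
        im=crop(c_["color"][:,:,::-1],*off,100,150,4)
        im=np.clip(im.astype(float)*1.8,0,255).astype(np.uint8)
        draw(im,c_,ME,Rw,tw,4,np.array(off),(0,255,255))
        draw(im,c_,DK[2:3]+DK[1:2],Rd,np.array([D[0],D[1],0]),4,np.array(off),(0,255,0))
        ims.append(im)
    cv2.imwrite(f"pics/{name}.png",np.hstack(ims))
E
python3 - <<'E'
from look import *
state(); report_dk(); look("s5")
E
```

```text
t 7.6 p [ 628.9 -158.6  146.5] F [ 0.5  0.8 -4.4] gap 55.4
euler in dock [ 0.002 -0.306 -0.001]
orig [ 21.2  -2.8 157.7]
tail [-50.3  -3.  135.1]
tailtop [-59.4  -2.9 163.7]
lipfront [ 95.4  -2.7 171.7]
```

View pics/s5.png

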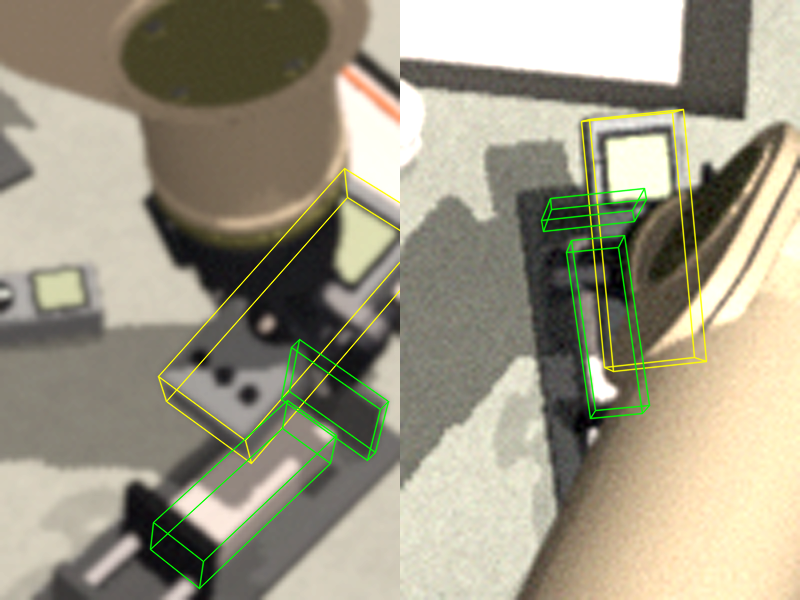

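Run:
```python
from plan import *
s=goto_dk(np.radians(18),23,60,y=1.5,n=3)
```

```text
{"linear": [[0.0005, -0.0074, 0.0241], [0.0005, -0.0074, 0.024], [0.0005, -0.0075, 0.024]] , "rotation": [[-0.002, 0.0, 0.002], [-0.002, 0.0, 0.002], [-0.002, 0.0, 0.002]] }
```

Request:
jog_arm(
  linear=[
    [0.0005,-0.0075,0.024],
    [0.0005,-0.0075,0.024],
    [0.0005,-0.0075,0.024],
    [0,0,0],
    [0,0,0],
  ],
  rotation=[
    [-0.002,0,0.002],
    [-0.002,0,0.002],
    [-0.002,0,0.002],
    [0,0,0],
    [0,0,0],
  ],
)

```text
clock: 8.2
eef_pos: [630.0, -153.8, 73.2]
tcp_rot: [[-0.21, 0.93, 0.303], [0.978, 0.199, 0.068], [0.003, 0.31, -0.951]]
contact_force: [-0.2, 0.3, -2.4]
finger_gap: 55.4
```

Run:
```python
from look import *
state(); report_dk(); look("s6",(300,210),(335,150)); print(env.get_obs()["qpos"])
```

```text
t 8.2 p [ 630.  -153.8   73.2] F [-0.2  0.3 -2.4] gap 55.4
euler in dock [ 0.    -0.315  0.001]
orig [23.1  1.5 84.5]
tail [-48.2   1.6  61.2]
tailtop [-57.5   1.5  89.8]
lipfront [97.2  1.5 99.1]
[-0.21703328  0.38105962  0.54806674  1.85941825 -0.52642133  0.73126085
  2.40980219]
```

View pics/s6.png

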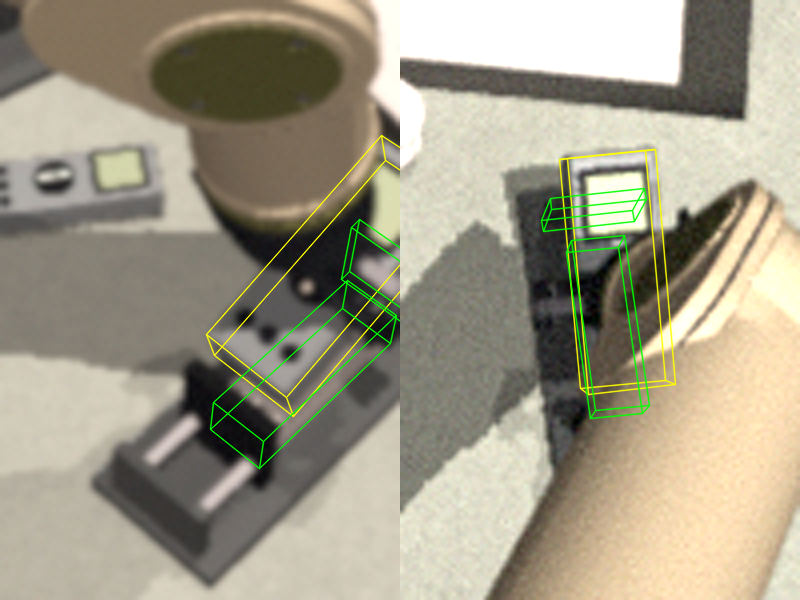

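Run:
```python
from plan import *
s=goto_dk(np.radians(18),23,43,y=1.5,n=2)
s=goto_dk(np.radians(18),9,43,y=1.5,n=4,start=s)
s=goto_dk(np.radians(18),-5,43,y=1.5,n=4,start=s)
```

```text
{"linear": [[0.0004, -0.0035, 0.0092], [0.0004, -0.0035, 0.0092]] , "rotation": [[0.002, 0.0, 0.0], [0.002, 0.0, 0.0]] }
{"linear": [[0.0, -0.0033, -0.0011], [0.0, -0.0033, -0.0011], [0.0, -0.0033, -0.0011], [0.0, -0.0033, -0.0011]] , "rotation": [[0.0, 0.0, 0.0], [0.0, 0.0, 0.0], [0.0, 0.0, 0.0], [0.0, 0.0, 0.0]] }
{"linear": [[0.0, -0.0033, -0.0011], [0.0, -0.0033, -0.0011], [0.0, -0.0033, -0.0011], [0.0, -0.0033, -0.0011]] , "rotation": [[0.0, 0.0, 0.0], [0.0, 0.0, 0.0], [0.0, 0.0, 0.0], [0.0, 0.0, 0.0]] }
```

Request:
jog_arm(
  linear=[
    [0,-0.0027,0.0083],
    [0,-0.0027,0.0083],
    [0,0,0],
    [0,0,0],
  ],
  rotation=[
    [0,0,0],
    [0,0,0],
    [0,0,0],
    [0,0,0],
  ],
)

```text
clock: 8.7
eef_pos: [629.5, -154.7, 54.9]
tcp_rot: [[-0.209, 0.93, 0.302], [0.978, 0.197, 0.068], [0.003, 0.31, -0.951]]
contact_force: [1.2, 0.2, -3.8]
finger_gap: 55.1
```

Run:
```python
from look import *
state(); report_dk(); look("s7",(300,210),(335,150)); print(env.get_obs()["qpos"])
```

```text
t 8.7 p [ 629.5 -154.7   54.9] F [ 1.2  0.2 -3.8] gap 55.1
euler in dock [-0.001 -0.314  0.001]
orig [22.5  0.8 66.1]
tail [-48.8   0.9  42.9]
tailtop [-58.1   0.9  71.4]
lipfront [96.6  0.7 80.7]
[-0.20017849  0.40765756  0.53016402  1.8709846  -0.55508547  0.70075972
  2.43681384]
```

View pics/s7.png

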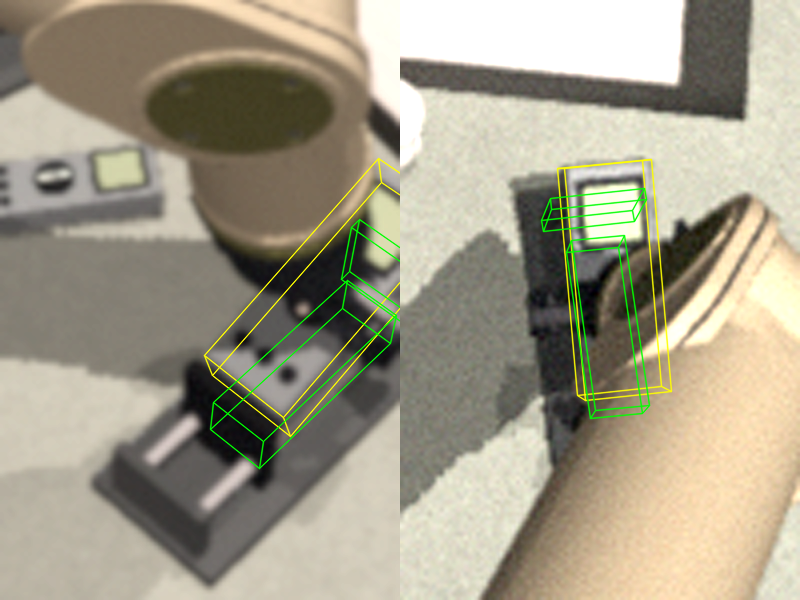

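Request:
jog_arm(
  linear=[
    [0,-0.0003,0.001],
    [0,-0.0033,-0.0011],
    [0,-0.0033,-0.0011],
    [0,-0.0033,-0.0011],
    [0,0,0],
  ],
  rotation=[
    [0,0,0],
    [0,0,0],
    [0,0,0],
    [0,0,0],
    [0,0,0],
  ],
)

```text
clock: 9.3
eef_pos: [619.9, -156.7, 54.6]
tcp_rot: [[-0.209, 0.929, 0.304], [0.978, 0.198, 0.068], [0.003, 0.312, -0.95]]
contact_force: [6.8, 0.4, -6.5]
finger_gap: 55.1
```

Run:
```python
from look import *
state(); report_dk(); look("s8",(300,210),(335,150))
```

```text
t 9.3 p [ 619.9 -156.7   54.6] F [ 6.8  0.4 -6.5] gap 55.1
euler in dock [-0.001 -0.316  0.   ]
orig [12.7  0.9 65.9]
tail [-58.6   1.   42.6]
tailtop [-67.9   1.   71.1]
lipfront [86.7  0.8 80.7]
```

View pics/s8.png

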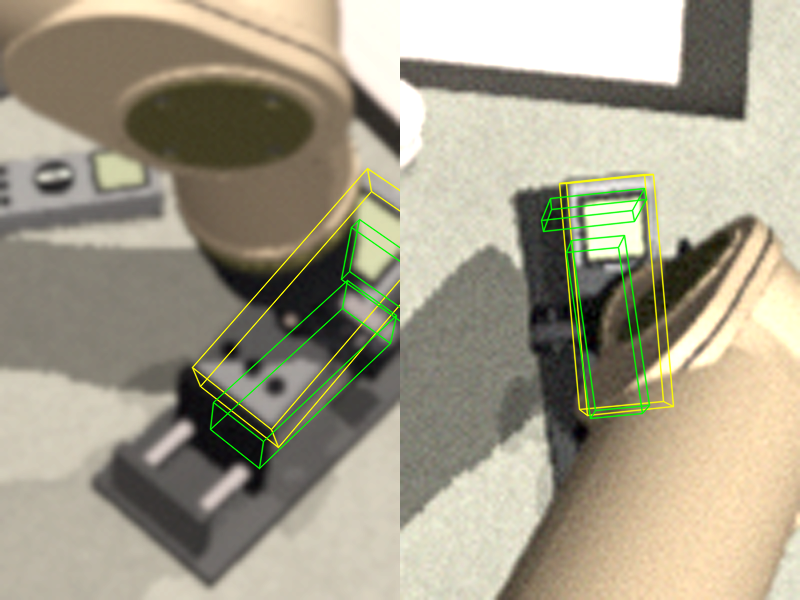

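Request:
jog_arm(
  linear=[
    [0,-0.0033,-0.0011],
    [0,-0.0033,-0.0011],
    [0,-0.0033,-0.0008],
    [0,-0.0033,-0.0008],
    [0,0,0],
  ],
  rotation=[
    [0,0,0],
    [0,0,0],
    [0,0,0],
    [0,0,0],
    [0,0,0],
  ],
)

```text
clock: 9.9
eef_pos: [607.7, -159.2, 54.9]
tcp_rot: [[-0.209, 0.929, 0.306], [0.978, 0.198, 0.068], [0.002, 0.314, -0.95]]
contact_force: [9.8, 1.6, -6.4]
finger_gap: 55.3
```

Run:
```python
from look import *
state(); report_dk(); look("s9",(300,210),(335,150))
```

```text
t 9.9 p [ 607.7 -159.2   54.9] F [ 9.8  1.6 -6.4] gap 55.3
euler in dock [-0.001 -0.318 -0.   ]
orig [ 0.1  1.  66.1]
tail [-71.1   1.   42.7]
tailtop [-80.5   1.   71.2]
lipfront [74.2  0.9 81.1]
```

View pics/s9.png

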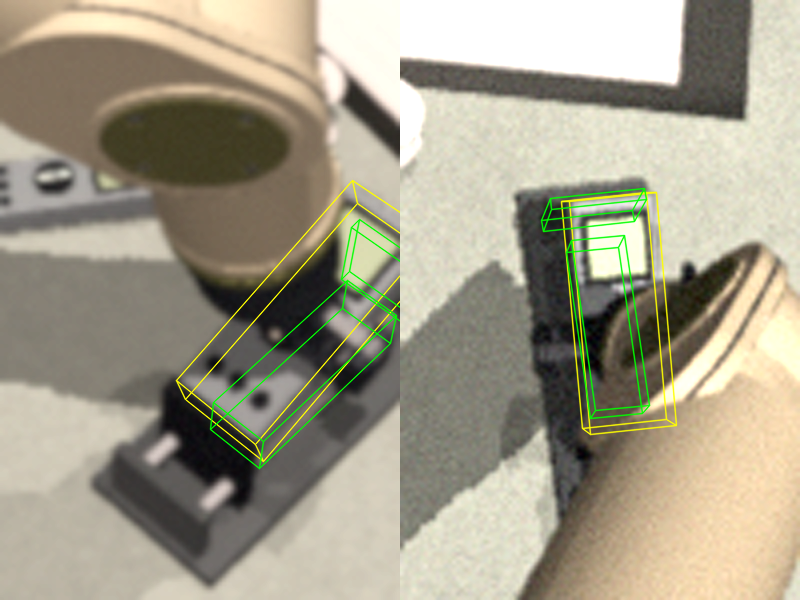

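Run:
```python
from plan import *
r=np.radians
s=goto_dk(r(18),-5,39,y=1,n=2)
s=goto_dk(r(10),-5,40.5,y=1,n=3,start=s)
s=goto_dk(r(4),-5,41,y=1,n=2,start=s)
s=goto_dk(0,-5,41,y=1,n=2,start=s)
```

```text
{"linear": [[0.0, -0.0032, 0.001], [0.0, -0.0032, 0.001]] , "rotation": [[0.002, 0.0, 0.0], [0.002, 0.0, 0.0]] }
{"linear": [[0.0, -0.0012, 0.0021], [0.0, -0.0011, 0.0021], [0.0, -0.001, 0.0022]] , "rotation": [[0.047, 0.0, 0.0], [0.047, 0.0, 0.0], [0.047, 0.0, 0.0]] }
{"linear": [[0.0, -0.001, 0.0029], [0.0, -0.0008, 0.0029]] , "rotation": [[0.052, 0.0, 0.0], [0.052, 0.0, 0.0]] }
{"linear": [[0.0, -0.0004, 0.0021], [0.0, -0.0004, 0.0021]] , "rotation": [[0.035, 0.0, 0.0], [0.035, 0.0, 0.0]] }
```

Request:
jog_arm(
  linear=[
    [0,-0.003,0.001],
    [0,-0.003,0.001],
    [0,0,0],
  ],
  rotation=[
    [0.002,0,0],
    [0.002,0,0],
    [0,0,0],
  ],
)

```text
clock: 10.3
eef_pos: [604.2, -160.3, 52.3]
tcp_rot: [[-0.21, 0.929, 0.305], [0.978, 0.199, 0.067], [0.001, 0.312, -0.95]]
contact_force: [10.5, 2.2, 0.5]
finger_gap: 55.3
```

Request:
jog_arm(
  linear=[
    [0,-0.0012,0.002],
    [0,-0.001,0.002],
    [0,-0.001,0.002],
    [0,0,0],
  ],
  rotation=[
    [0.047,0,0],
    [0.047,0,0],
    [0.047,0,0],
    [0,0,0],
  ],
)

```text
clock: 10.7
eef_pos: [603.1, -159.6, 44.5]
tcp_rot: [[-0.212, 0.963, 0.169], [0.977, 0.208, 0.038], [0.001, 0.173, -0.985]]
contact_force: [9.7, 4.0, -2.4]
finger_gap: 55.3
```

Run:
```python
from look import *
state(); report_dk(); look("s10",(300,210),(335,150));print(env.get_obs()["qpos"])
```

```text
t 10.7 p [ 603.1 -159.6   44.5] F [ 9.7  4.  -2.4] gap 55.3
euler in dock [ 0.002 -0.173 -0.001]
orig [-2.9  1.6 54.1]
tail [-76.8   1.5  41.2]
tailtop [-82.    1.5  70.8]
lipfront [72.5  1.8 58.2]
[-0.24811857  0.44938448  0.58022486  1.83037021 -0.4489808   0.81877056
  2.34137211]
```

View pics/s10.png

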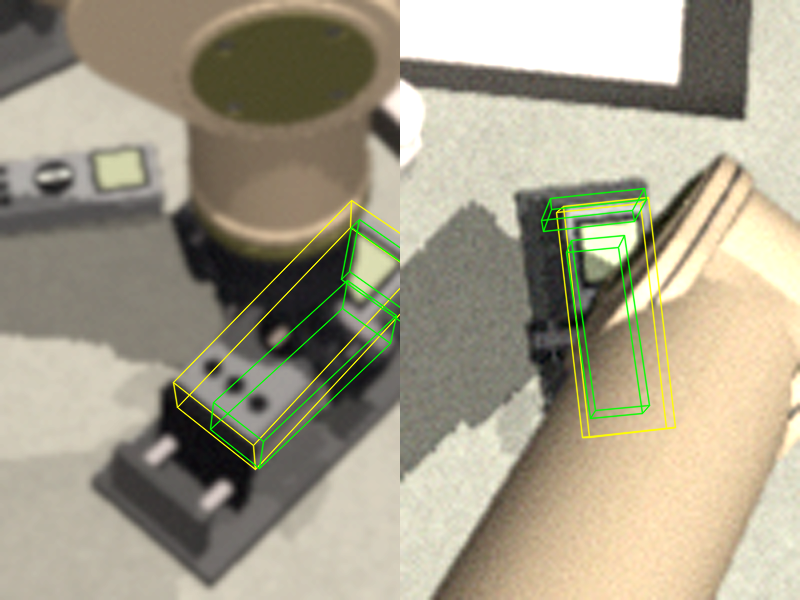

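Request:
jog_arm(
  linear=[
    [0,-0.0025,0],
    [0,-0.001,0.003],
    [0,-0.001,0.003],
    [0,0,0],
  ],
  rotation=[
    [0,0,0],
    [0.052,0,0],
    [0.052,0,0],
    [0,0,0],
  ],
)

```text
clock: 11.2
eef_pos: [599.8, -160.3, 37.7]
tcp_rot: [[-0.212, 0.975, 0.068], [0.977, 0.211, 0.016], [0.001, 0.07, -0.998]]
contact_force: [10.3, 3.8, -1.7]
finger_gap: 55.2
```

Run:
```python
from plan import *
state(); report_dk(); goto_dk(0,-4,41,y=0.5,n=2)
```

```text
t 11.2 p [ 599.8 -160.3   37.7] F [10.3  3.8 -1.7] gap 55.2
euler in dock [ 0.003 -0.07  -0.001]
orig [-5.3  1.6 46.1]
tail [-80.1   1.4  40.8]
tailtop [-82.2   1.4  70.8]
lipfront [70.2  1.8 42.3]
{"linear": [[-0.0005, 0.0002, 0.0021], [-0.0005, 0.0003, 0.0021]] , "rotation": [[0.035, 0.001, 0.001], [0.035, 0.001, 0.001]] }
```

Request:
jog_arm(
  linear=[
    [-0.0005,0,0.002],
    [-0.0005,0,0.002],
    [0,0,0.001],
    [0,0,0],
  ],
  rotation=[
    [0.035,0,0],
    [0.035,0,0],
    [0,0,0],
    [0,0,0],
  ],
)

```text
clock: 11.6
eef_pos: [599.9, -160.8, 32.9]
tcp_rot: [[-0.211, 0.977, 0.002], [0.977, 0.211, 0.003], [0.003, 0.002, -1.0]]
contact_force: [8.8, 4.1, -1.0]
finger_gap: 55.1
```

Run:
```python
from look import *
state(); report_dk(); look("s11",(300,210),(335,150))
```

```text
t 11.6 p [ 599.9 -160.8   32.9] F [ 8.8  4.1 -1. ] gap 55.1
euler in dock [ 0.002 -0.001  0.001]
orig [-4.8  1.1 40.4]
tail [-79.8   0.9  40.3]
tailtop [-79.9   0.9  70.3]
lipfront [70.2  1.2 31.5]
```

View pics/s11.png

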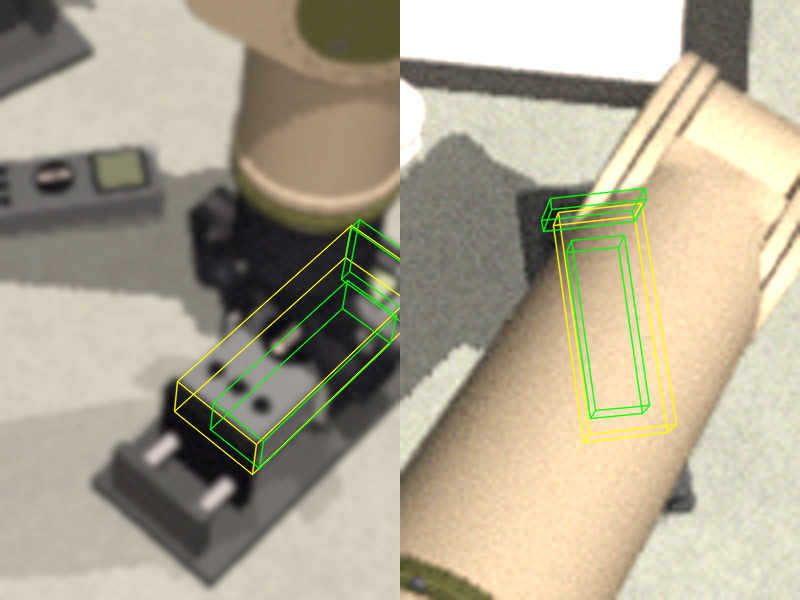

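Request:
jog_arm(
  linear=[
    [0,0.0015,0],
    [0,0.0015,0],
    [0,0.001,0],
    [0,0,0],
  ],
  rotation=[
    [0,0,0],
    [0,0,0],
    [0,0,0],
    [0,0,0],
  ],
)

```text
clock: 12.1
eef_pos: [603.3, -160.1, 32.9]
tcp_rot: [[-0.211, 0.978, 0.001], [0.978, 0.211, 0.003], [0.003, 0.002, -1.0]]
contact_force: [7.8, 4.5, -1.1]
finger_gap: 54.7
```

Run:
```python
from plan import *
state(); report_dk()
```

```text
t 12.1 p [ 603.3 -160.1   32.9] F [ 7.8  4.5 -1.1] gap 54.7
euler in dock [ 0.002 -0.001  0.001]
orig [-1.3  1.  40.4]
tail [-76.3   0.9  40.3]
tailtop [-76.3   0.9  70.3]
lipfront [73.7  1.1 31.5]
```

Request:
jog_arm(
  linear=[
    [0,0.001,0.0005],
    [0,0.001,0.0005],
    [0,0,0],
    [0,0,0],
  ],
  rotation=[
    [0,0,0],
    [0,0,0],
    [0,0,0],
    [0,0,0],
  ],
)

```text
clock: 12.5
eef_pos: [604.3, -160.1, 32.8]
tcp_rot: [[-0.21, 0.978, -0.0], [0.978, 0.21, 0.004], [0.004, 0.001, -1.0]]
contact_force: [-1.1, 6.4, 11.5]
finger_gap: 55.0
```

Run:
```python
from plan import *
state(); report_dk()
```

```text
t 12.5 p [ 604.3 -160.1   32.8] F [-1.1  6.4 11.5] gap 55.0
euler in dock [0.001 0.    0.002]
orig [-0.3  0.8 40.2]
tail [-75.3   0.8  40.2]
tailtop [-75.3   0.7  70.2]
lipfront [74.7  0.9 31.2]
```

Request:
jog_arm(
  linear=[
    [0,0,0],
    [0,0,0],
    [0,0,0],
    [0,0,0],
    [0,0,0],
  ],
  rotation=[
    [0,0,0],
    [0,0,0],
    [0,0,0],
    [0,0,0],
    [0,0,0],
  ],
  grip=0,
)

```text
clock: 13.0
eef_pos: [602.3, -161.6, 30.6]
tcp_rot: [[-0.209, 0.978, -0.004], [0.978, 0.209, 0.002], [0.003, -0.004, -1.0]]
contact_force: [-0.5, -1.4, 0.2]
finger_gap: 85.4
```

Request:
jog_arm(
  linear=[
    [0,0,-0.01],
    [0,0,-0.02],
    [0,0,-0.03],
    [0,0,-0.03],
    [0,0,-0.03],
  ],
  rotation=[
    [0,0,0],
    [0,0,0],
    [0,0,0],
    [0,0,0],
    [0,0,0],
  ],
)

```text
clock: 13.5
eef_pos: [602.8, -161.9, 152.6]
tcp_rot: [[-0.208, 0.978, -0.004], [0.978, 0.208, 0.002], [0.003, -0.003, -1.0]]
contact_force: [-0.0, -0.0, 0.6]
finger_gap: 85.7
```

Request:
jog_arm(
  linear=[
    [0,-0.03,-0.02],
    [0,-0.04,-0.02],
    [0,-0.04,0],
    [0,-0.04,0],
    [0,-0.03,0],
  ],
  rotation=[
    [0,0,0],
    [0,0,0],
    [0,0,0],
    [0,0,0],
    [0,0,0],
  ],
)

```text
clock: 14.0
eef_pos: [424.9, -200.3, 191.7]
tcp_rot: [[-0.207, 0.978, -0.003], [0.978, 0.207, 0.003], [0.004, -0.003, -1.0]]
contact_force: [-0.2, -0.3, 0.5]
finger_gap: 85.7
```

Run:
```python
from look import *
state()
ims=[]
for n,off in(("side",(310,240)),("top",(335,165))):
    c_=cam(n,env,f"pics/s12_{n}.png")
    im=crop(c_["color"][:,:,::-1],*off,100,120,4)
    im=np.clip(im.astype(float)*1.6,0,255).astype(np.uint8); raw=im.copy()
    draw(im,c_,ME,Rd,np.array([D[0],D[1],40]),4,np.array(off),(0,255,255))
    ims+=[im]
cv2.imwrite("pics/s12.png",np.hstack(ims))
```

```text
t 14.0 p [ 424.9 -200.3  191.7] F [-0.2 -0.3  0.5] gap 85.7
```

View pics/s12.png

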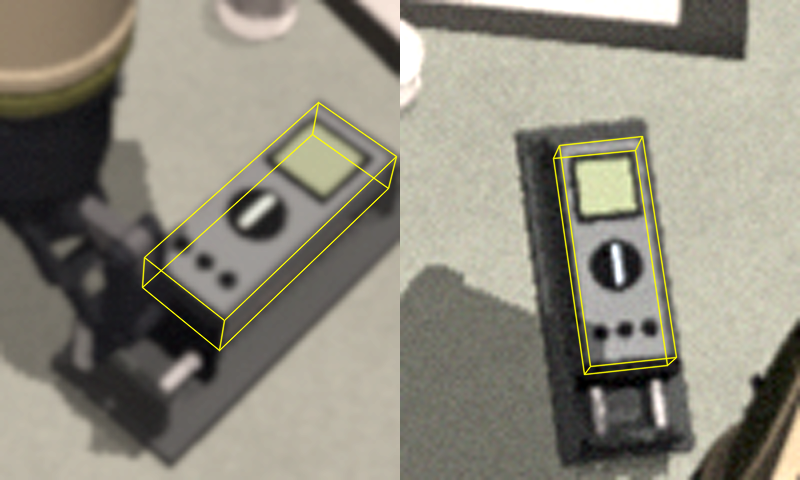

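View pics/s12_top.png

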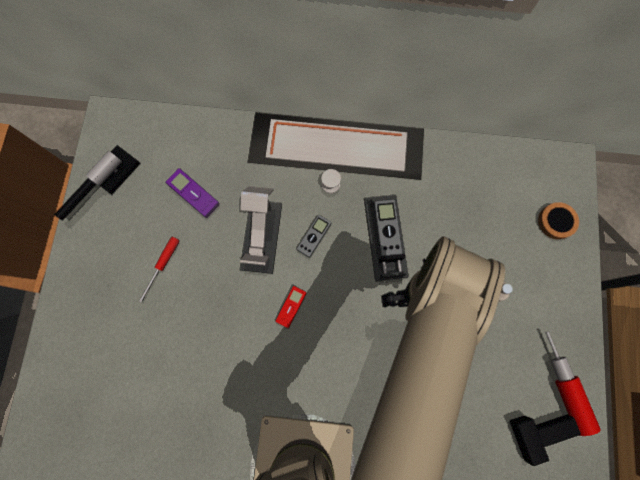

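Run:
```python
from look import *
ims=[]
b=cv2.imread("pics/side0.png")
c_=cam("side",env,"pics/s13_side.png"); im=c_["color"][:,:,::-1].copy()
x=np.hstack([crop(b,385,405,70,75,4),crop(im,385,405,70,75,4)])
cv2.imwrite("pics/s13.png",x)
off=(330,240)
z=crop(im,*off,90,75,8); z=np.clip(z.astype(float)*1.6,0,255).astype(np.uint8)
cv2.imwrite("pics/s14.png",z)
```

```text
(no output)
```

View pics/s13.png

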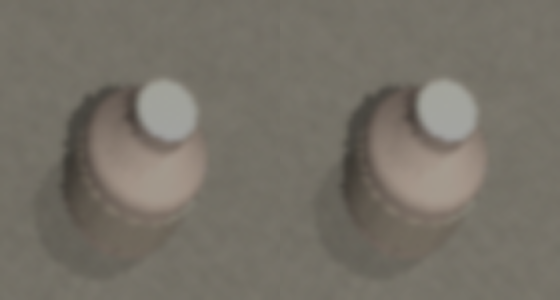

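View pics/s14.png

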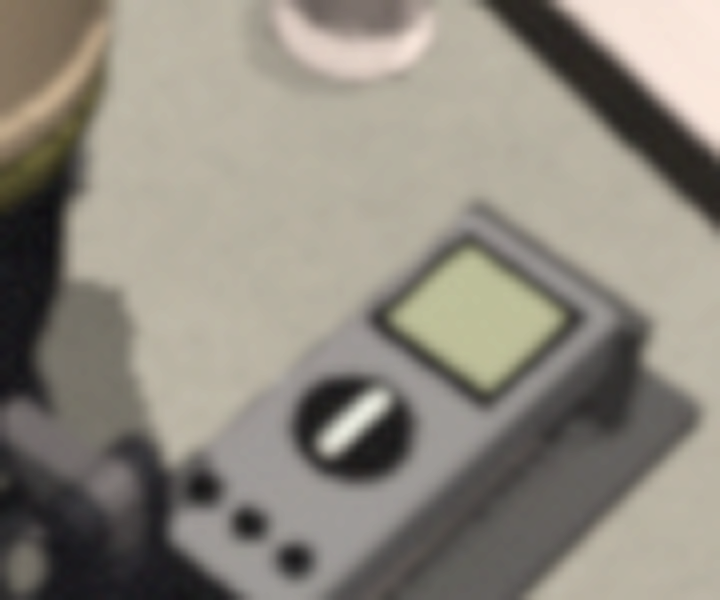

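Request:
jog_arm(
  linear=[
    [0,0,0],
    [0,0,0],
  ],
  rotation=[
    [0,0,0],
    [0,0,0],
  ],
)

```text
clock: 14.35
eef_pos: [427.8, -199.2, 191.5]
tcp_rot: [[-0.21, 0.978, -0.004], [0.978, 0.21, 0.002], [0.002, -0.003, -1.0]]
contact_force: [0.7, 0.8, -0.3]
finger_gap: 85.4
```

Run:
```python
from plan import *
state(); print(env.hand_in())
```

```text
t 14.35 p [ 427.8 -199.2  191.5] F [ 0.7  0.8 -0.3] gap 85.4
the job is handed in; nothing more can be done
None
```

The meter is clipped face up in the dock, and I handed the job in at 14.35 s; no verdict was reported.

**What I did:** I gripped the large grey meter by its sides and slid it 5 mm up the slope. I tipped its tail about 39 mm up while the lip still hung about 8.5 mm below the ledge's edge. Then I lifted the lip off and drew the meter out from under the hood. At the dock I pressed the jaw back about 19 mm with the tail and levelled the meter. I let it forward to the stop, pressed it onto the bed, released it and withdrew.

**Last checks:**
- **Seating:** just before release, the arm's readings put the meter at about x -0.3, y 0.8, z 40.2 mm in the dock frame, level and square within 0.002 rad. The push from the jaw on the gripper had dropped to about zero and the bed pushed back with 11.5 N, so the meter was touching both stop and bed.
- **After release:** the top picture shows the meter lined up with its seat to about a pixel, with the jaw against its tail.
- **Bystanders:** in the pictures the bottle, spool and screwdriver look where they were at the start. The gripper is clear, with about zero force on it.

**Disagreement:** the side camera's overlay is off by about 2 pixels (a few mm). It was off by about the same amount at the cradle, so I put it down to calibration. I did not measure the jaw travel directly; about 12 mm follows from the seat position.

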